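Reverse the jar roller, add a jar and start it

TASK

The jar roller has been running forward: switch it over to reverse with its black selector, resting it at centre off for about two seconds so that the drive runs down. Then gently lay the blue-lidded jar from the grey cradle on the free stretch of the rollers, beside the white-lidded jar. Last, start the roller: twist the green spring-return start knob clockwise to its stop, keep it there for about a second and let go so that it springs home; leave the jar already on the rollers and everything else on the bench where it is.

Things in the scene. Friction and masses are not known exactly. Their poses are not given: they have to be found in the camera images.
- selector_grip (a point): changeover selector on top of the jar roller's white drive housing (its +y end), the knob farther from the robot: black bar 50 long, 14 wide. Point on the turning axis, 30 mm above the flat panel (panel 150 mm above the bench; round skirt of radius 26, top 8 mm above it; bar top 37 mm). z up; x along the bar to its pointing end (28 ahead of the axis, 22 behind), turns with it
- selector (a joint): selector angle, rad, growing clockwise seen from above: -0.70 forward (stop, blue mark), 0 off (black mark, pointing along the roller's x, away from the robot), +0.70 reverse (stop, yellow mark). Starts near forward. No detent: turning friction of 0.1 N m holds it wherever it is left
- start_grip (a point): start knob on the same panel, nearer the robot, 108 mm from the selector: green bar 40 long, 13 wide. Point on the turning axis, 30 mm above the panel; black skirt of radius 21, top 8 mm above the panel; bar top 37 mm. x along the bar to its pointing end (21 ahead, 19 behind), turns with it; z up
- start (a joint): angle of the start knob, rad, growing clockwise seen from above: 0 home (rest; pointer at the black mark), 1.05 its stop (green mark). A spring of 0.10 N m/rad returns it home: 0.035 N m at home, 0.14 N m at the stop.
- jar_center (a point): centre of the blue-lidded white jar to be loaded: closed cylinder, 62 diameter, 95 long, 0.2 to 0.42 kg, on its side. y is its long axis (lid at +y). Starts on the two V saddles of the grey cradle, centre 41 mm above the bench; saddles 27 to 37 mm either side of its middle, 30 mm high: its middle is free for fingers down to the 6 mm base plate
- slot (a point): where the loaded jar's centre comes to lie: middle of the free stretch of the rollers, 141 mm above the bench. y along the rollers to the drive housing, x across them away from the robot, z up. Two fixed black rollers, 32 diameter, 46 between axles, tops 25 mm below this point. Free stretch about 165 long, from the other jar to the housing
- jar_on_center (a point): centre of the white-lidded jar already lying on the rollers, same size, long axis y, about 130 mm towards the end away from the housing. To be left alone.
- jar_b: white jar standing upright, 62 diameter, 95 high; loose bystander; origin at the centre of its underside
- jar_c: white jar with a green label standing upright, 62 diameter, 95 high; loose bystander; origin at the centre of its underside
- jug: clear plastic jug, 96 diameter at the rim, 125 high; loose bystander; origin at the centre of its underside
- beaker: glass beaker, 72 diameter, 85 high; loose bystander; origin at the centre of its underside
- flask: white bottle with yellow cap, 62 diameter, 165 high; loose bystander; origin at the centre of its underside
- spatula: spatula lying flat, 170 long; loose bystander
- spare_lid: spare white jar lid, 59 diameter, 20 high; loose bystander; origin at the centre of its underside
Mind the look-alikes: they are no part of the job. Leave any brown or pink look-alike of the part that bears jar_center alone.

How it is judged (in metres and radians):
On the way, in this order (a step that is already met when the one before it is completed fails the run):
1. the selector rests at off (within 0.2 rad of centre) for a second (value of joint selector between -0.2 and 0.2 rad), for 1 s.
2. the selector is at reverse (beyond 0.60 rad) (value of joint selector above 0.6 rad), for 0.2 s.
3. the blue-lidded jar lies on the rollers in the free stretch, let go, with the selector at reverse (x of jar_center in the frame of slot between -0.008 and 0.008 m and y of jar_center in the frame of slot between -0.04 and 0.04 m and z of jar_center in the frame of slot between -0.006 and 0.006 m and angle between the y axis of jar_center and the y axis of slot, either way round below 0.1 rad and value of joint selector above 0.6 rad and contact force between the fingers and jar below 0.2 N), for 0.2 s.
4. with the selector at reverse and the blue-lidded jar on the rollers, the start knob is held at its stop (beyond 0.97 rad) for 0.3 s (value of joint start above 0.97 rad and value of joint selector above 0.6 rad and x of jar_center in the frame of slot between -0.008 and 0.008 m and y of jar_center in the frame of slot between -0.04 and 0.04 m and z of jar_center in the frame of slot between -0.006 and 0.006 m and angle between the y axis of jar_center and the y axis of slot, either way round below 0.1 rad), for 0.3 s.
At the end, for the whole second after the job is handed in: The blue-lidded jar lies still on the rollers (centre within 8 mm across, 40 mm along, 6 mm in height of the slot point; axis within 0.1 rad of theirs), the selector is at reverse (over 0.60 rad), the start knob is home (under 0.08 rad), and the other jar is within 20 mm of its place (x of jar_center in the frame of slot between -0.008 and 0.008 m and y of jar_center in the frame of slot between -0.04 and 0.04 m and z of jar_center in the frame of slot between -0.006 and 0.006 m and angle between the y axis of jar_center and the y axis of slot, either way round below 0.1 rad and value of joint selector above 0.6 rad and value of joint start below 0.08 rad and linear speed of jar below 0.02 m/s and distance of jar_on_center from where it was at the start of the episode below 0.02 m); the robot touches nothing.
It fails at once if the start knob is turned (beyond 0.5 rad) before the selector is at reverse and the blue-lidded jar lies on the rollers (value of joint start above 0.5 rad and (value of joint selector below 0.55 rad or not (x of jar_center in the frame of slot between -0.008 and 0.008 m and y of jar_center in the frame of slot between -0.04 and 0.04 m and z of jar_center in the frame of slot between -0.006 and 0.006 m and angle between the y axis of jar_center and the y axis of slot, either way round below 0.1 rad))).
It fails at once if the blue-lidded jar is dropped or thrown (faster than 0.5 m/s out of the fingers) (linear speed of jar above 0.5 m/s and contact force between the fingers and jar below 0.05 N).
It fails at once if the jar already on the rollers is moved more than 20 mm (distance of jar_on_center from where it was at the start of the episode above 0.02 m).
It fails at once if another thing on the bench is moved more than 30 mm or knocked over (distance of any of jar_b, jar_c, jug, beaker, flask, spatula, spare_lid from where it was at the start of the episode above 0.03 m or angle between any of jar_b, jar_c, jug, beaker, flask's own z axis and vertical above 0.5 rad).
It also fails if it takes over 70 s, if anything falls off the work surface, if the arm or the gripper's body presses on something with over 40 N, if the wrist force passes 120 N, or if a joint passes its speed limit or range.

ROBOT

A 7-joint arm with a two-finger parallel gripper is mounted at the origin on the work surface. World frame = base frame: x ahead of the robot, y to its left, z up, the work surface at z = 0. Lengths are in mm, angles in degrees, forces in N, time in s.
With the tool pointing down it reaches from about 425 to 925 mm from the base axis. Payload 6.8 kg.
Tool frame: the origin (TCP) lies midway between the tips of the shut fingers; the grasp point (between the pads) lies 19 mm behind it (r.tcp_to_grasp is the distance from the TCP to the grasp point, in mm); z points along the fingers, x is the direction in which the jaws open and shut, and the axes are right-handed (so a half turn about z gives the same grasp; the last joint's range is limited). The gripper opens to 88 mm and grips with 3 to 60 N. Pads are 20 mm wide; open, the fingers measure 115 mm over their backs; the gripper's body (75 mm by 178 mm) begins 61 mm behind the grasp point.
Start: joints at [-78.902, 27.33, 1.283, 89.118, -0.659, 63.558, -4.761], TCP at [200.633, 644.511, 222.664] pointing down, gripper open.
Joint ranges: [-169.35, 169.35], [-19.33, 120.38], [-80.79, 83.38], [13.8, 139.57], [-78.32, 258.32], [9.67, 109.79], [-169.56, 169.56]. Speed limits (degrees/s): [136.94, 136.94, 180, 180, 180, 180, 180].

INTERFACE

Orientations are given as [roll, pitch, yaw] about the fixed x, y, z axes, in that order (R = Rz(yaw) Ry(pitch) Rx(roll)).
In Python, from cell import r gives the robot as it stands. The module is installed in compiled form; this text tells all that it offers.
- The arm moves only by the tool move_arm, never from a script. Its argument "series" is a list of rows, each a list of 5 numbers: the shift along the tool's x, y, z in cm, then the turn about the tool's z in degrees, then the opening, from 0 (shut) to 1 (fully open). A call has 1 to 12 rows; each row is the pose to reach, as a shift and turn from the pose commanded when the call began, along the tool's axes at that moment; what a row does not reach only later rows make up. A row lasts 1/10 s, in which the tool goes at most 50 mm and 8.59 degrees, less where a joint would pass 70% of its speed; a pose out of reach is approached as far as the arm can. A call with a gripper value outside its range is refused whole. The fingers move at their own pace and stop on an object; "newtons" is the grip in N (left out, the last holds). Time passes only in rows, so rows that repeat a pose let the fingers close. It gives the time, the measured TCP pose, the force and the opening at its end, in the units of the state.
- r.get_state(): the state, without advancing time (a new reading comes with each control period).
- r.capture(name): name is "scene" or "side" or "wrist"; returns a dict with "image" (400x640x3 uint8, red, green, blue), "vertical_fov" (degrees; the focal length in pixels is half the picture's height over the tangent of half this angle, whatever the lens; pixels are square), "cx", "cy" (the principal point, pixels), "position" and "attitude" of the camera in the world; the wrist camera has in their place "mount" (4x4, takes a point from camera to tool coordinates, whose origin is the TCP and whose axes are the tool frame's). Camera axes: x right, y up, looking along -z (the intrinsics and any distortion apply to the point x, -y, -z); pixel columns grow to the right and rows downward; lengths in mm; the calibration is good to about 2 mm. A picture is of the moment at which its call begins: read the wrist's pose just before it. There is no depth.
- r.close_job(): hands the job in, once; it reports no verdict.
The state is a dict: "t": time; "joints": joint angles; "qvel": joint speeds; "joint_torque": joint torques, N m; "eef_pos": TCP position; "tcp_rot": TCP orientation; "wrist_force": force on the tool from outside, world axes, zero at the start; "torque": the same for the moment, N m; "gripper_width": finger opening in mm.
Only numpy, scipy, OpenCV 4.12 (cv2) and the standard library are available. Lean on these libraries where they do the work, as an engineer would, in place of code of your own. Each camera call takes 0.05 s, during which the arm holds its last target.

## Working session

There is one attempt and no reset: what is moved stays moved. The work goes in short steps, Python scripts to look and compute and a tool call to move; the robot and the scene stay as the last step left them, time stands still between calls to the robot, and variables do not carry over. Pictures are saved under pics/ and viewed, and the job is handed in when it is done.

Besides the shell and the picture viewer there is one more tool, called after "Request:" as name(argument=value, ...), one argument or row to a line, values as JSON. move_arm: Moves the arm, as the interface text tells. Its arguments: {"type":"object","properties":{"series":{"type":"array"},"newtons":{"type":"number"}},"required":["series"]}

```bash
mkdir -p pics; cat > h.py <<'E'
import numpy as np, cv2
from cell import r
from scipy.spatial.transform import Rotation as R
def cap(n,f):
    s=r.get_state(); c=r.capture(n); cv2.imwrite('pics/'+f+'.png',c['image'][:,:,::-1]); c['s']=s
    np.save('pics/'+f+'.npy',c,allow_pickle=True); return c
E
python3 - <<'E'
from h import *
for n in ['scene','side','wrist']:
    c=cap(n,n+'0'); print({k:v for k,v in c.items() if k not in('image','s')})
print(r.get_state())
E
```

```text
{'vertical_fov': 53.69363116043712, 'cx': 319.3982916742044, 'cy': 198.60168512092304, 'position': array([1138.38137842,  576.08539944,  899.60097515]), 'attitude': array([ 51.24253414,   1.29226427, 128.69300069])}
{'vertical_fov': 47.81068056738896, 'cx': 321.08263469903693, 'cy': 204.03639515802095, 'position': array([  379.27974196, -1061.99179649,  1090.28477625]), 'attitude': array([47.66507322, -1.06105163, -1.84006126])}
{'vertical_fov': 67.18118456737233, 'cx': 319.80682491185723, 'cy': 203.13280849227806, 'mount': array([[ 9.99999785e-01, -5.09209027e-04, -4.13164081e-04,
        -1.11279501e+00],
       [-5.95717958e-04, -9.68803386e-01, -2.47829869e-01,
        -6.82462411e+01],
       [-2.74077555e-04,  2.47830062e-01, -9.68803481e-01,
        -1.62288778e+02],
       [ 0.00000000e+00,  0.00000000e+00,  0.00000000e+00,
         1.00000000e+00]])}
{'t': 0.15, 'joints': array([-78.90130061,  27.36594591,   1.28107952,  89.16027104,
        -0.65834417,  63.5560521 ,  -4.76241762]), 'qvel': array([-0.05932163, -0.18356725,  0.06357362, -0.10679909,  0.06908319,
       -0.003723  , -0.09324737]), 'joint_torque': array([ 2.16834815e-03, -5.83286691e+01,  1.53654154e+00, -2.72877520e+01,
       -5.42553747e-02,  1.44403681e-02,  9.01414614e-05]), 'eef_pos': array([200.53101008, 644.09058959, 221.93030591]), 'tcp_rot': array([1.79994017e+02, 7.46735642e-02, 7.27071709e+01]), 'wrist_force': array([-0.32868049, -0.09770246,  0.11134237]), 'torque': array([ 0.00701697, -0.01028419, -0.00021678]), 'gripper_width': 87.71118724211037}
```

View pics/scene0.png

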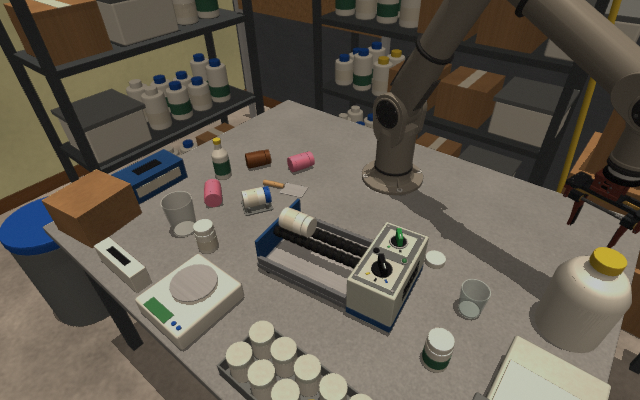

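View pics/side0.png

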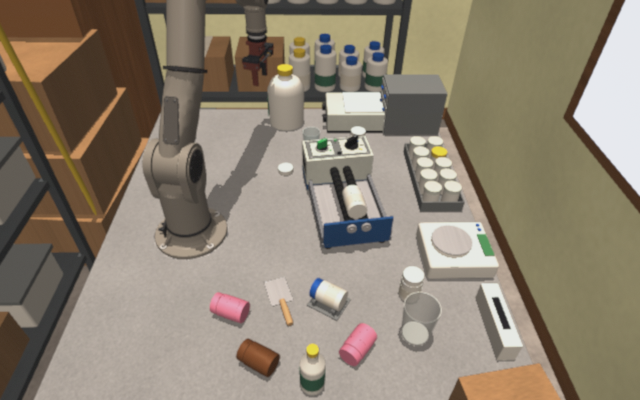

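View pics/wrist0.png

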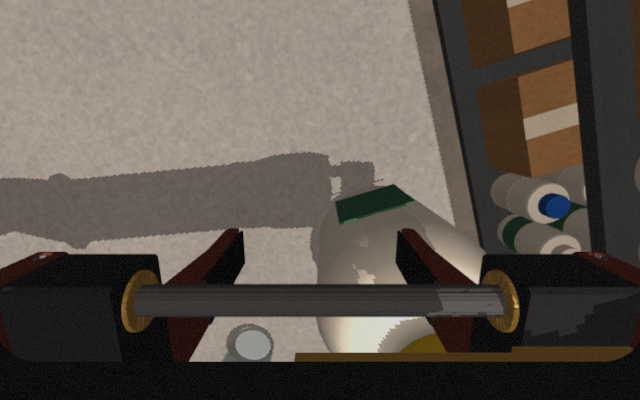

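```bash
cat >> h.py <<'E'
def cam(c):
    if 'mount' in c:
        s=c['s']; T=np.eye(4); T[:3,:3]=R.from_euler('xyz',s['tcp_rot'],degrees=True).as_matrix(); T[:3,3]=s['eef_pos']; T=T@c['mount']; return T[:3,3],T[:3,:3]
    return c['position'],R.from_euler('xyz',c['attitude'],degrees=True).as_matrix()
def load(f): return np.load('pics/'+f+'.npy',allow_pickle=True).item()
def foc(c): return 200/np.tan(np.radians(c['vertical_fov']/2))
def ray(c,u,v):
    p,M=cam(c); f=foc(c); d=M@np.array([(u-c['cx'])/f,-(v-c['cy'])/f,-1]); return p,d/np.linalg.norm(d)
def onz(c,u,v,z):
    p,d=ray(c,u,v); return p+d*(z-p[2])/d[2]
def proj(c,P):
    p,M=cam(c); q=M.T@(np.asarray(P,float)-p); f=foc(c); return np.array([c['cx']+f*q[0]/-q[2], c['cy']-f*q[1]/-q[2]])
def tri(c1,a,c2,b):
    p,d=ray(c1,*a);q,e=ray(c2,*b); s=np.linalg.lstsq(np.c_[d,-e],q-p,rcond=None)[0]; A=p+d*s[0];B=q+e*s[1]; return (A+B)/2,np.linalg.norm(A-B)
def crop(f,x0,y0,x1,y1,k,o):
    im=cv2.imread('pics/'+f+'.png')[y0:y1,x0:x1]; cv2.imwrite('pics/'+o+'.png',cv2.resize(im,None,fx=k,fy=k,interpolation=cv2.INTER_CUBIC))
E
python3 - <<'E'
from h import *
crop('scene0',240,190,440,335,4,'sc1'); crop('side0',260,110,410,250,4,'si1')
crop('scene0',190,140,320,220,6,'sc2'); crop('side0',200,260,400,380,4,'si2')
E
```

```text
(no output)
```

View pics/sc1.png

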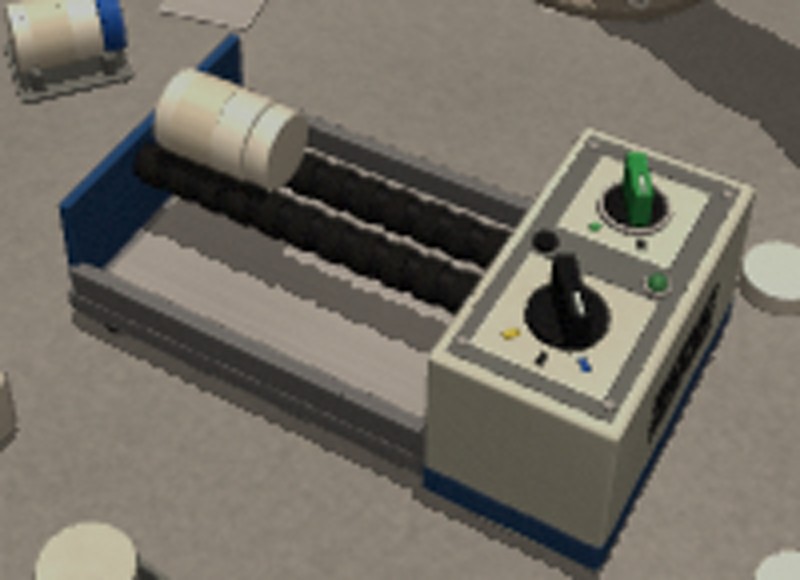

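View pics/si1.png

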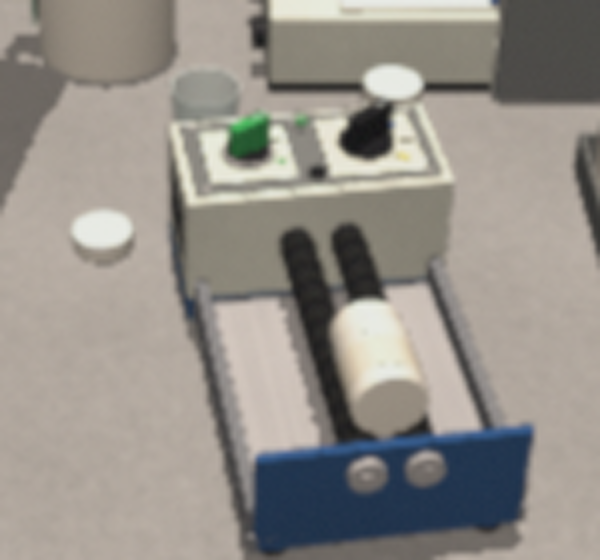

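View pics/sc2.png

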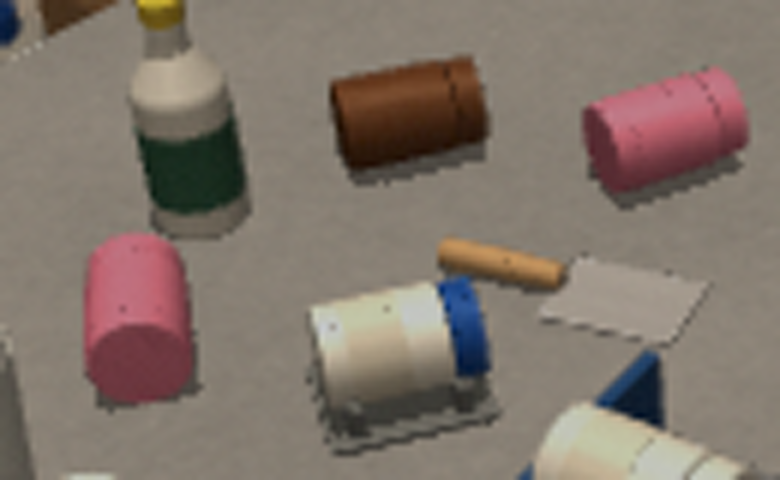

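View pics/si2.png

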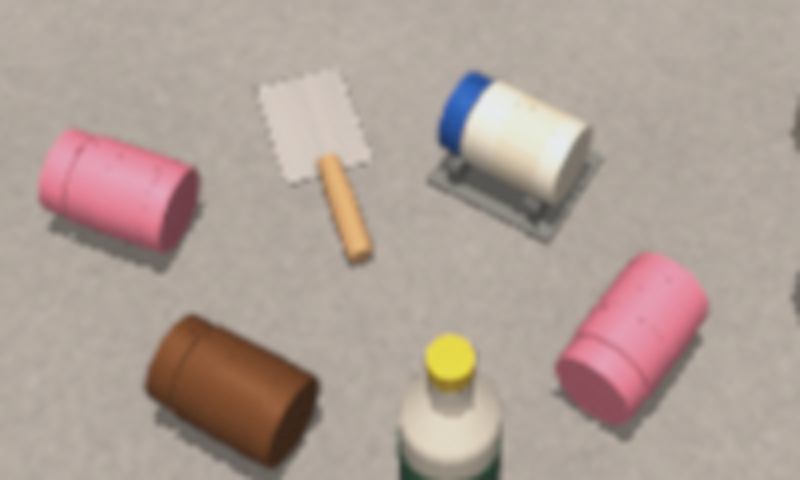

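```bash
python3 - <<'E'
from h import *
np.set_printoptions(precision=1,suppress=True)
a=load('scene0');b=load('side0')
S=lambda x,y:(240+x/4,190+y/4); D=lambda x,y:(260+x/4,110+y/4)
for n,p,q,z in [('sel',S(567,318),D(367,142),155),('start',S(634,207),D(247,152),155),('cornerNearFar',S(588,130),D(172,125),150),('c2',S(753,188),None,150),('c3',S(618,436),None,150),('c4',S(429,355),D(450,180),150),
 ('mY',S(510,333),D(402,156),150),('mK',S(541,358),D(406,141),150),('mB',S(584,365),None,150),('sG',S(595,228),D(281,161),150),('sK',S(641,244),None,150)]:
    print(n,onz(a,*p,z), onz(b,*q,z) if q else '', tri(a,p,b,q) if q else '')
# jar cradled
S=lambda x,y:(190+x/6,140+y/6); D=lambda x,y:(200+x/4,260+y/4)
for n,p,q in [('lidend',S(475,328),D(460,108)),('otherend',S(325,357),D(570,160)),('mid',S(400,340),D(515,138))]:
    print(n,onz(a,*p,41),onz(b,*q,41),tri(a,p,b,q))
E
```

```text
sel [549.1 278.3 155. ] [550.  274.9 155. ] (array([549.4, 277.6, 153.9]), np.float64(2.0763852854725453))
start [440.8 262.8 155. ] [441.5 260.1 155. ] (array([440.9, 262.3, 154.1]), np.float64(1.6223049107836154))
cornerNearFar [389.2 197.2 150. ] [374.8 309.9 150. ] (array([394.8, 220. , 190.1]), np.float64(53.14715144784349))
c2 [372.3 314.7 150. ]  
c3 [602.9 346.  150. ]  
c4 [620.7 226.  150. ] [619.5 223.7 150. ] (array([619.8, 225.4, 148.7]), np.float64(0.05577125767364191))
mY [576.6 255.2 150. ] [580.5 260.2 150. ] (array([579.5, 256.4, 153.1]), np.float64(1.0438944808862962))
mK [581.5 280.6 150. ] [586.4 283.4 150. ] (array([584.9, 281.2, 152.5]), np.float64(2.693564087527772))
mB [570.4 303.8 150. ]  
sG [468.4 250.2 150. ] [471.6 253.2 150. ] (array([471. , 251. , 152.1]), np.float64(1.267148199687412))
sK [462.8 281.1 150. ]  
lidend [ 405.2 -263.3   41. ] [ 406.8 -264.8   41. ] (array([ 406. , -263.8,   40.6]), np.float64(2.0038650581889725))
otherend [ 477.7 -314.    41. ] [ 482.9 -311.2   41. ] (array([ 481.3, -311.9,   43.4]), np.float64(3.357161703437248))
mid [ 440.  -290.5   41. ] [ 445.2 -291.7   41. ] (array([ 443.1, -290.5,   41.5]), np.float64(4.964925731244801))
```

```bash
cat >> h.py <<'E'
def shift(P,yaw=None,s=None):
    s=s or r.get_state(); M=R.from_euler('xyz',s['tcp_rot'],degrees=True).as_matrix()
    d=M.T@(np.asarray(P,float)-s['eef_pos'])/10
    t=None
    if yaw is not None:
        t=-(yaw-s['tcp_rot'][2]); t=(t+180)%360-180
    return np.round(d,2),t
E
python3 - <<'E'
from h import *
print(shift([569,351,360],138))
a=load('scene0')
print(onz(a,607,250,300),onz(a,570,345,0))
E
```

```text
(array([-17.05,  43.9 , -13.78]), np.float64(-65.29282911731023))
[340.4088026  671.68293434 300.        ] [352.97408862 708.06511333   0.        ]
```

Request:
move_arm(
  series=[
    [0,0,-5,0,1],
    [0,0,-10,0,1],
    [0,0,-14,0,1],
    [-2,4,-14,-8,1],
    [-4,9,-14,-16,1],
    [-6,14,-14,-24,1],
    [-8,19,-14,-32,1],
    [-10,24,-14,-40,1],
    [-12,29,-14,-48,1],
    [-14,34,-14,-56,1],
    [-16,39,-14,-62,1],
    [-17,44,-14,-65,1],
  ],
)

```text
t: 1.35
eef_pos: [547.7, 364.3, 362.8]
tcp_rot: [-180.0, -0.0, 137.9]
wrist_force: [0.4, 1.0, 0.5]
gripper_width: 87.9
```

Request:
move_arm(
  series=[
    [0,0,0,0,1],
    [0,0,0,0,1],
    [0,0,0,0,1],
    [0,0,0,0,1],
    [0,0,0,0,1],
  ],
)

```text
t: 1.85
eef_pos: [545.3, 367.7, 362.7]
tcp_rot: [180.0, -0.0, 137.8]
wrist_force: [-0.1, 0.2, 0.3]
gripper_width: 87.9
```

```bash
python3 - <<'E'
from h import *
c=cap('wrist','w1'); print(c['s'])
E
```

```text
{'t': 1.85, 'joints': array([-40.64768644,  20.71691799,   1.743126  ,  80.98726787,
        -0.65851169,  78.3009862 ,  98.96316329]), 'qvel': array([ 0.3162458 ,  0.10740206,  0.31431113, -0.14157985, -0.02105472,
        0.00341902,  0.14696728]), 'joint_torque': array([ 1.34102725e-01, -5.34992158e+01,  1.32649507e+00, -2.97531509e+01,
        3.74410849e-02,  6.99120993e-02, -5.88812807e-03]), 'eef_pos': array([545.34494012, 367.68571026, 362.74563195]), 'tcp_rot': array([ 1.79991358e+02, -2.72787159e-02,  1.37846890e+02]), 'wrist_force': array([-0.05890593,  0.22652259,  0.31043397]), 'torque': array([0.10417387, 0.01676937, 0.02590294]), 'gripper_width': 87.90306042111575}
```

View pics/w1.png

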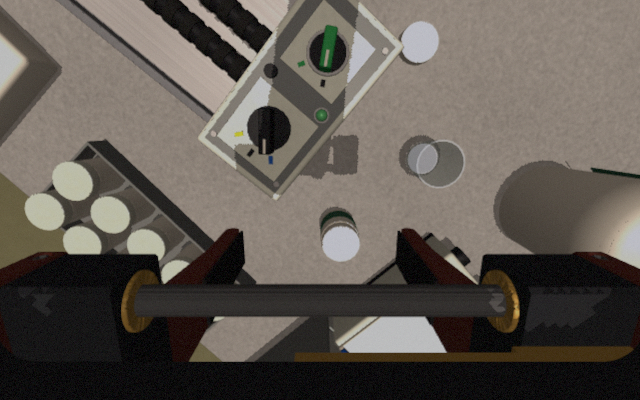

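```bash
python3 - <<'E'
from h import *
crop('w1',190,0,410,205,3.6,'w1c')
E
```

```text
(no output)
```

View pics/w1c.png

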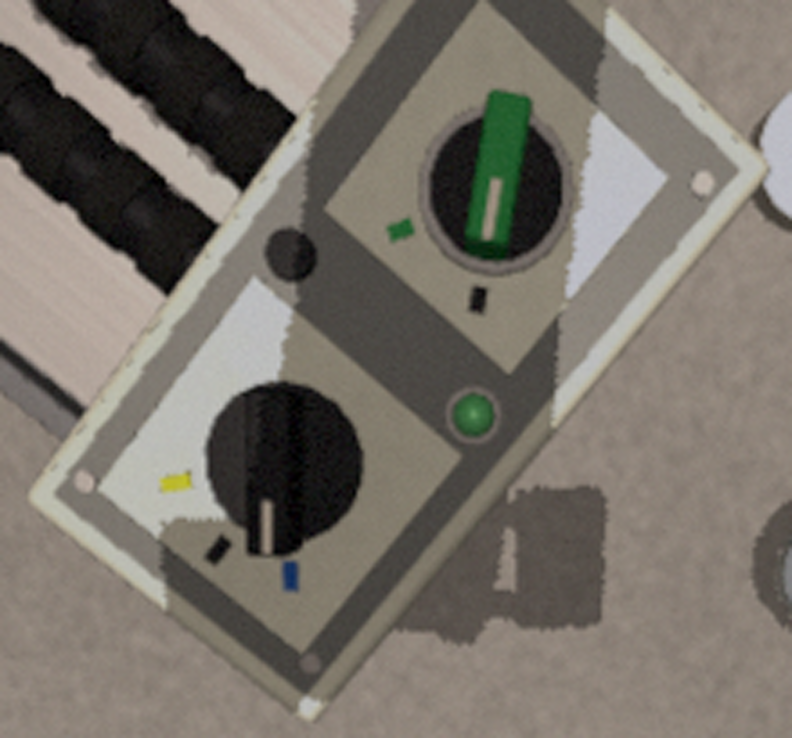

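```bash
python3 - <<'E'
from h import *
np.set_printoptions(precision=1,suppress=True)
c=load('w1');W=lambda x,y:(190+x/3.6,y/3.6)
def ang(a,b): d=b-a; return np.degrees(np.arctan2(d[1],d[0]))
sel=onz(c,*W(284,461),158); st=onz(c,*W(498,185),158)
print(sel,st,np.linalg.norm(sel-st),ang(st,sel))
c4=onz(c,*W(38,495),150);c3=onz(c,*W(308,712),150);c2=onz(c,*W(762,165),150)
print(c4,c3,c2,ang(c2,c3),ang(c4,c3)-90)
for n,(x,y),o in [('Y',(176,483),sel),('K',(218,550),sel),('B',(291,576),sel),('G',(400,230),st),('K2',(479,300),st)]:
    p=onz(c,*W(x,y),150); print(n,p,ang(o,p))
for a,b in [((266,500),(267,550)),((268,390),(267,550)),((495,180),(489,240)),((508,95),(488,245))]:
    A=onz(c,*W(*a),187);B=onz(c,*W(*b),187); print(A,B,ang(A,B))
E
```

```text
[545.1 278.3 158. ] [437.8 263.6 158. ] 108.32384925321739 7.817415540384368
[615.7 229.6 150. ] [600.6 345.  150. ] [371.  313.9 150. ] 7.711270470955523 7.471444179544463
Y [578.2 258.2 150. ] -31.331686693827148
K [583.7 283.4 150. ] 7.542799670031753
B [571.3 306.5 150. ] 47.117756676143316
G [468.4 251.2 150. ] -21.959801840824213
K2 [463.7 283.7 150. ] 37.857150685454215
[553.7 286.  187. ] [564.1 296.9 187. ] 46.41612958807777
[530.6 263.6 187. ] [564.1 296.9 187. ] 44.899033029744004
[442.4 266.3 187. ] [454.2 276.9 187. ] 41.99176980958787
[425.2 252.5 187. ] [455.3 277.7 187. ] 39.95281114206927
```

```bash
python3 - <<'E'
from h import *
print(shift([546,278,200],135.5))
E
```

```text
(array([-6.04, -6.6 , 16.28]), np.float64(2.3255809443144813))
```

Request:
move_arm(
  series=[
    [-2,-2,2,2.3,1],
    [-4,-4,4,2.3,1],
    [-6,-6.6,6,2.3,1],
    [-6,-6.6,10,2.3,1],
    [-6,-6.6,14,2.3,1],
    [-6,-6.6,16.3,2.3,1],
    [-6,-6.6,16.3,2.3,1],
    [-6,-6.6,16.3,2.3,1],
  ],
)

```text
t: 2.7
eef_pos: [546.6, 277.7, 200.4]
tcp_rot: [180.0, 0.0, 135.4]
wrist_force: [0.1, 0.1, 1.1]
gripper_width: 88.0
```

```bash
python3 - <<'E'
from h import *
cap('wrist','w2');cap('side','s2');cap('scene','c2'); print(shift([546,278,163],135.5))
crop('s2',280,60,400,200,4.2,'s2c');crop('c2',310,180,450,330,4,'c2c')
E
```

```text
(array([ 0.12, -0.12,  3.87]), np.float64(-0.0830002165955932))
```

View pics/s2c.png

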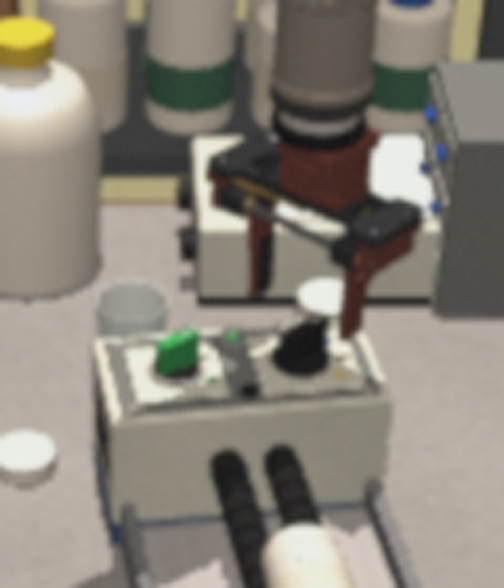

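View pics/c2c.png

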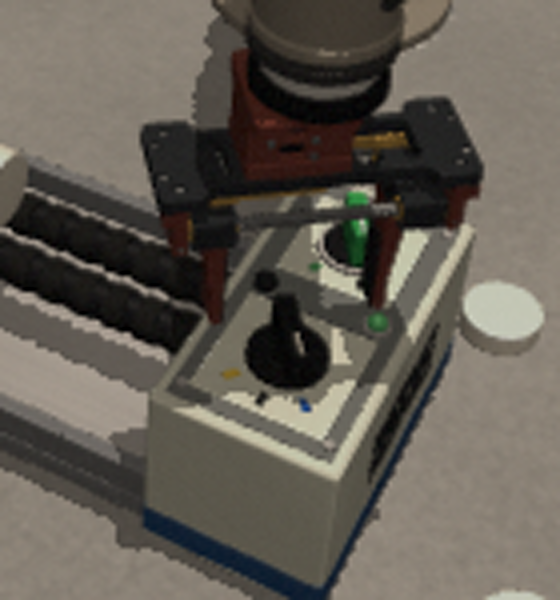

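View pics/w2.png

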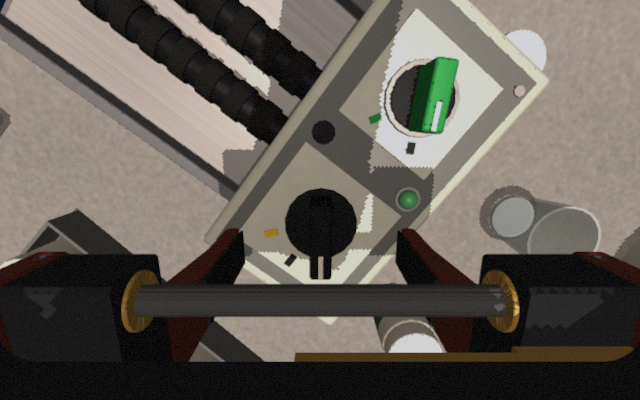

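```bash
python3 - <<'E'
from h import *
c=load('w2'); print(onz(c,320.5,223,158), onz(c,421,98,158), proj(c,[*c['s']['eef_pos'][:2],158]))
E
```

```text
[544.81970624 277.13707702 158.        ] [439.4586932  262.21121483 158.        ] [319.25995415 225.21992341]
```

Request:
move_arm(
  series=[
    [0,0,1,0,1],
    [0,0,2,0,1],
    [0,0,3,0,1],
    [0,0,3.7,0,1],
    [0,0,3.7,0,1],
    [0,0,3.7,0,0.4],
  ],
)

```text
t: 3.45
eef_pos: [546.5, 277.1, 162.4]
tcp_rot: [-180.0, -0.0, 135.4]
wrist_force: [0.1, -0.4, 0.3]
gripper_width: 82.6
```

Centred to within 2 mm. Close gently.

Request:
move_arm(
  series=[
    [0,0,0,0,0],
    [0,0,0,0,0],
    [0,0,0,0,0],
    [0,0,0,0,0],
    [0,0,0,0,0],
    [0,0,0,0,0],
    [0,0,0,0,0],
    [0,0,0,0,0],
  ],
  newtons=12,
)

```text
t: 4.25
eef_pos: [546.5, 277.1, 162.6]
tcp_rot: [-180.0, -0.0, 135.4]
wrist_force: [0.3, 0.1, -0.3]
gripper_width: 19.5
```

Request:
move_arm(
  series=[
    [0,0,0,0,0],
    [0,0,0,0,0],
    [0,0,0,0,0],
  ],
)

```text
t: 4.55
eef_pos: [546.0, 277.7, 162.7]
tcp_rot: [-180.0, -0.0, 135.4]
wrist_force: [-1.9, 1.7, -0.2]
gripper_width: 14.0
```

Request:
move_arm(
  series=[
    [0,0,0,6,0],
    [0,0,0,12,0],
    [0,0,0,18,0],
    [0,0,0,24,0],
    [0,0,0,30,0],
    [0,0,0,35,0],
    [0,0,0,37.6,0],
    [0,0,0,37.6,0],
  ],
  newtons=20,
)

```text
t: 5.35
eef_pos: [545.6, 278.4, 162.6]
tcp_rot: [-179.9, -0.1, 97.9]
wrist_force: [-2.8, 4.0, 1.5]
gripper_width: 13.9
```

Request:
move_arm(
  series=[
    [0,0,0,0,0],
    [0,0,0,0,0],
    [0,0,0,0,0],
    [0,0,0,0,0],
    [0,0,0,0,0],
    [0,0,0,0,0],
    [0,0,0,0,0],
    [0,0,0,0,0],
    [0,0,0,0,0],
    [0,0,0,0,0],
  ],
)

```text
t: 6.35
eef_pos: [545.6, 278.4, 162.6]
tcp_rot: [-179.9, -0.1, 97.9]
wrist_force: [-4.5, 3.8, 1.7]
gripper_width: 13.9
```

```bash
python3 - <<'E'
from h import *
c=cap('wrist','w3'); print(c['s']['tcp_rot'],c['s']['torque'],c['s']['gripper_width'])
crop('w3',150,100,490,330,2.3,'w3c')
E
```

```text
[-1.79938125e+02 -8.66227850e-02  9.79482879e+01] [ 0.89193175  0.94563421 -0.06994968] 13.907716430573435
```

View pics/w3c.png

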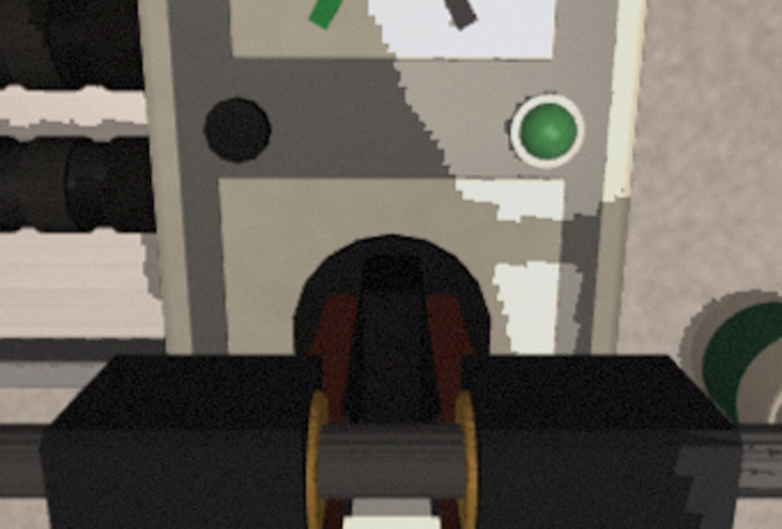

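Request:
move_arm(
  series=[
    [0,0,0,0,0],
    [0,0,0,0,0],
    [0,0,0,0,0],
    [0,0,0,0,0],
    [0,0,0,0,0],
    [0,0,0,0,0],
    [0,0,0,0,0],
    [0,0,0,0,0],
    [0,0,0,0,0],
  ],
)

```text
t: 7.3
eef_pos: [545.6, 278.4, 162.6]
tcp_rot: [-179.9, -0.1, 97.9]
wrist_force: [-4.6, 4.4, 1.8]
gripper_width: 14.1
```

Request:
move_arm(
  series=[
    [0,0,0,6,0],
    [0,0,0,12,0],
    [0,0,0,18,0],
    [0,0,0,24,0],
    [0,0,0,30,0],
    [0,0,0,36,0],
    [0,0,0,40,0],
    [0,0,0,40.5,0],
    [0,0,0,40.5,0],
    [0,0,0,40.5,0],
    [0,0,0,40.5,0],
  ],
)

```text
t: 8.4
eef_pos: [545.8, 279.3, 162.7]
tcp_rot: [-179.9, -0.1, 57.5]
wrist_force: [-3.7, 6.6, 1.2]
gripper_width: 14.1
```

Request:
move_arm(
  series=[
    [0,0,0,0,0.5],
    [0,0,0,0,0.5],
    [0,0,0,0,0.5],
    [0,0,0,0,0.5],
    [0,0,-3,0,0.6],
    [0,0,-8,0,1],
    [0,0,-12,0,1],
  ],
)

```text
t: 9.1
eef_pos: [546.9, 276.6, 284.7]
tcp_rot: [180.0, -0.0, 57.3]
wrist_force: [0.6, 0.6, 0.1]
gripper_width: 64.3
```

```bash
python3 - <<'E'
from h import *
c=cap('wrist','w4'); print(c['s']['eef_pos'],c['s']['tcp_rot'],c['s']['gripper_width'])
print(shift([583,91,350],57.5))
E
```

```text
[546.87138637 276.58636566 284.69440835] [ 1.79959032e+02 -1.13995230e-02  5.72697939e+01] 64.25107364817492
(array([-13.87,  12.92,  -5.89]), np.float64(-0.24610015265767515))
```

View pics/w4.png

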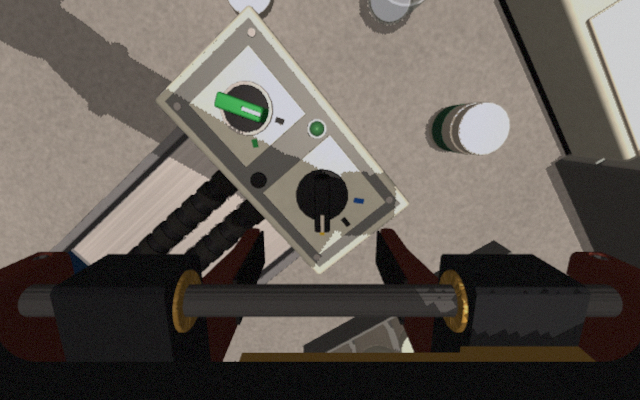

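Request:
move_arm(
  series=[
    [-2,2,-4,0,1],
    [-6,5,-6,0,1],
    [-10,9,-6,0,1],
    [-13.9,12.9,-6,0,1],
    [-13.9,12.9,-6,0,1],
    [-13.9,12.9,-6,0,1],
    [-13.9,12.9,-6,0,1],
  ],
)

```text
t: 9.85
eef_pos: [579.8, 92.1, 342.3]
tcp_rot: [-179.9, -0.0, 57.4]
wrist_force: [-0.1, -0.1, -0.3]
gripper_width: 88.3
```

```bash
python3 - <<'E'
from h import *
c=cap('wrist','w5'); print(c['s']['eef_pos'],c['s']['tcp_rot'],c['s']['gripper_width'])
crop('w5',100,0,500,270,2,'w5c')
E
```

```text
[579.76741815  92.09463254 342.25820102] [-1.79945440e+02 -1.83208455e-02  5.73789697e+01] 88.25068742519206
```

View pics/w5c.png

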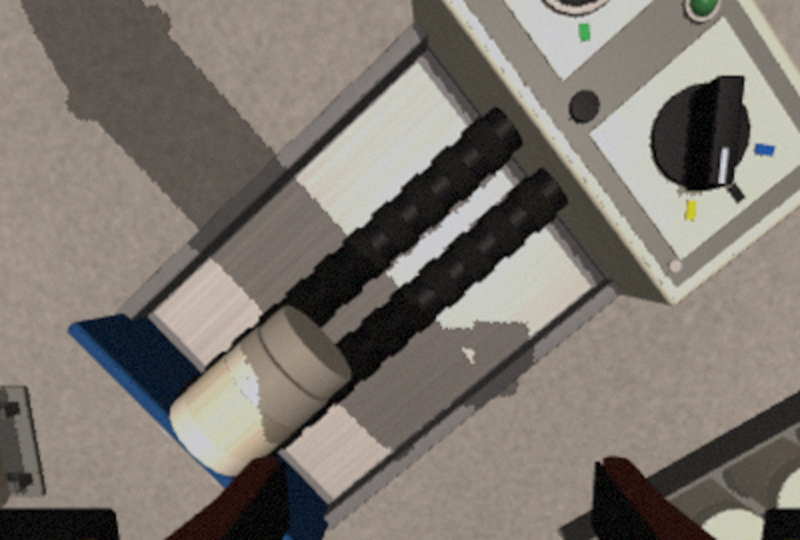

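```bash
python3 - <<'E'
from h import *
np.set_printoptions(precision=1,suppress=True)
c=load('w5');W=lambda x,y:(100+x/2,y/2)
def ang(a,b): d=b-a; return np.degrees(np.arctan2(d[1],d[0]))
im=c['image'][:,:,::-1]; g=cv2.cvtColor(im,cv2.COLOR_BGR2GRAY)
# rollers: threshold along perpendicular cuts
m=(g<60).astype(np.uint8)
yaw=np.radians(7.8); ex=np.array([np.cos(yaw),np.sin(yaw),0]); ey=np.array([-ex[1],ex[0],0])
o=np.array([510,130,100.])
for t in (-40,-25,0,25,40,60):
    row=[]
    for s in np.arange(-60,60,0.5):
        u,v=proj(c,o+ey*t+ex*s); row.append(cv2.getRectSubPix(g,(1,1),(float(u),float(v)))[0,0]<75)
    row=np.array(row).astype(int); e=np.flatnonzero(np.diff(np.r_[0,row,0])); print(t,[(-60+.5*a,-60+.5*b) for a,b in zip(e[::2],e[1::2]) if b-a>8])
sel=np.array([546,278])
A=onz(c,*W(726,150),187);B=onz(c,*W(722,183),187); print('selptr',A,B,ang(A,B), 'from axis',ang(np.array([546,278,187.]),B))
A=onz(c,*W(733,78),187);B=onz(c,*W(720,189),187);print(ang(A,B))
for n,x,y,z in [('jarLidTopRight',350,365,147),('lid upper',285,310,141),('lidlow',340,400,141),('edge panel',600,290,150),('c4',672,303,150),('wall-bottom right',607,283,80),('left end',425,40,80)]:
    P=onz(c,*W(x,y),z); print(n,P,(P-o)@ex,(P-o)@ey)
for n,P in [('sel',[546,278,0]),('c4w1',[615.7,229.6,0]),('c2',[371,314,0])]:
    print(n,(np.array(P)-o)@ex,(np.array(P)-o)@ey)
a=load('scene0')
S=lambda x,y:(240+x/4,190+y/4)
for n,x,y,z in [('jar lid end centre',275,148,141),('panel left corner',588,130,150),('c4',429,355,150)]:
    P=onz(a,*S(x,y),z); print(n,P,(P-o)@ex,(P-o)@ey)
E
```

```text
-40 [(np.float64(-35.0), np.float64(-3.5)), (np.float64(11.0), np.float64(43.0))]
-25 [(np.float64(-33.0), np.float64(-5.0)), (np.float64(13.0), np.float64(40.0))]
0 [(np.float64(-33.0), np.float64(-5.0)), (np.float64(12.5), np.float64(40.0))]
25 [(np.float64(-33.0), np.float64(-5.0)), (np.float64(12.5), np.float64(40.0))]
40 [(np.float64(-34.5), np.float64(-4.0)), (np.float64(11.5), np.float64(42.0))]
60 [(np.float64(-35.0), np.float64(-3.0)), (np.float64(11.0), np.float64(42.5))]
selptr [556.6 272.5 187. ] [569.3 264.1 187. ] -33.3221451517428 from axis -30.707476903338538
-33.1037190094316
jarLidTopRight [548.2  47.  147. ] 26.529988653311122 -87.4451384156813
lid upper [500.2  31.9 141. ] -23.06250461502238 -95.90120496526677
lidlow [563.4  27.8 141. ] 39.030502739161236 -108.48019564370831
edge panel [589.7 194.7 150. ] 87.72564025370939 53.30872790393808
c4 [618.8 226.5 150. ] 120.8895161107891 80.79932097058338
wall-bottom right [601.5 214.4  80. ] 102.08552657774828 71.18995784122194
left end [407.7 189.9  80. ] -93.25505670724132 73.28096601711418
sel 55.75282697724902 141.7449197821387
c4w1 118.23931775228834 84.3333489046498
c2 -112.74228449761864 201.16206721511392
jar lid end centre [529.2  27.8 141. ] 5.1887851842548836 -103.85554625215568
panel left corner [389.2 197.2 150. ] -110.59935138696873 82.92902536403568
c4 [620.7 226.  150. ] 122.71010673013947 80.07126452023286
```

```bash
python3 - <<'E'
from h import *
print(shift([512,-335,290],57.5))
E
```

```text
(array([-39.73,  17.31,   5.19]), np.float64(-0.019651091185693303))
```

Request:
move_arm(
  series=[
    [-4,1.7,0,0,1],
    [-8,3.5,0,0,1],
    [-12,5.2,0,0,1],
    [-16,7,0,0,1],
    [-20,8.7,0,0,1],
    [-24,10.5,0,0,1],
    [-28,12.2,1,0,1],
    [-32,14,2,0,1],
    [-36,15.7,3,0,1],
    [-39.7,17.3,5,0,1],
    [-39.7,17.3,5,0,1],
    [-39.7,17.3,5,0,1],
  ],
)

```text
t: 11.1
eef_pos: [512.0, -335.6, 291.7]
tcp_rot: [-179.9, -0.0, 57.4]
wrist_force: [-0.1, 0.5, -0.9]
gripper_width: 87.9
```

Request:
move_arm(
  series=[
    [0,0,0,0,1],
    [0,0,0,0,1],
  ],
)

```text
t: 11.3
eef_pos: [512.8, -334.8, 293.0]
tcp_rot: [180.0, -0.1, 57.5]
wrist_force: [0.3, 1.1, -0.2]
gripper_width: 87.3
```

```bash
python3 - <<'E'
from h import *
c=cap('wrist','w6'); print(c['s']['eef_pos'],c['s']['tcp_rot'],c['s']['gripper_width'])
crop('w6',150,0,500,270,2.2,'w6c')
E
```

```text
[ 512.80853737 -334.75137762  293.04199482] [ 1.79969162e+02 -6.62247142e-02  5.75390715e+01] 87.33689413747983
```

View pics/w6c.png

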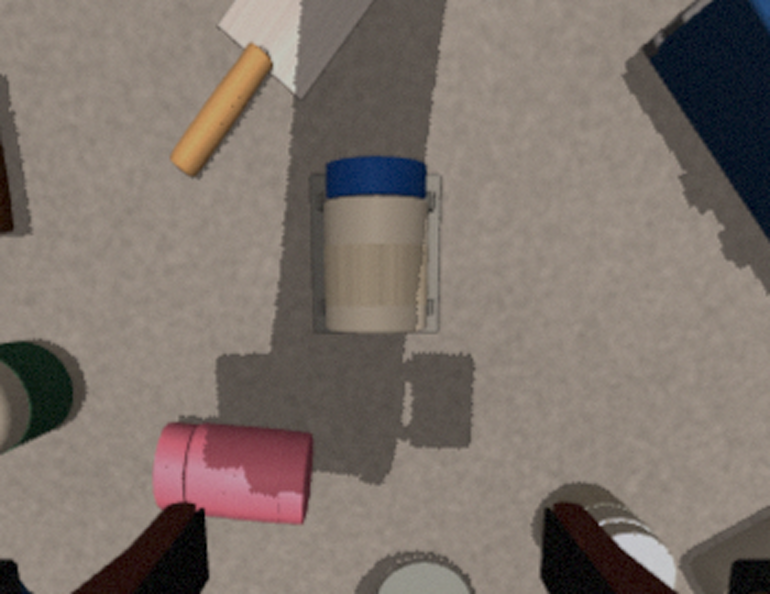

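```bash
python3 - <<'E'
from h import *
np.set_printoptions(precision=1,suppress=True)
c=load('w6');W=lambda x,y:(150+x/2.2,y/2.2)
print('cam',cam(c)[0])
for z in (41,72): 
    A=onz(c,*W(376.5,157),z);B=onz(c,*W(376,332),z);print(z,A,B,(A+B)/2,np.linalg.norm(A-B),np.degrees(np.arctan2(*(A-B)[1::-1])))
print(onz(c,*W(325.5,250),45),onz(c,*W(427,250),45))
# base plate corners z=6
q=[onz(c,*W(*p),6) for p in [(310,175),(440,175),(440,332),(314,332)]]; print(np.mean(q,0),q)
print(shift([443,-290.5,110],57.5), shift([443,-290.5,25],57.5))
E
```

```text
cam [ 454.6 -299.6  455.3]
41 [ 398.9 -261.3   41. ] [ 483.5 -315.3   41. ] [ 441.2 -288.3   41. ] 100.40484030086064 147.45976764744893
72 [ 403.  -264.2   72. ] [ 481.3 -314.2   72. ] [ 442.2 -289.2   72. ] 92.8919768443153 147.45976764744893
[ 426.5 -314.7   45. ] [ 458.8 -263.8   45. ]
[ 444.4 -290.3    6. ] [array([ 380.5, -299.3,    6. ]), array([ 424.7, -229.8,    6. ]), array([ 509. , -280.5,    6. ]), array([ 463.7, -351.8,    6. ])]
(array([ 0. , -8.3, 18.3]), np.float64(0.008390960736164743)) (array([ 0. , -8.3, 26.8]), np.float64(0.008390960736164743))
```

Request:
move_arm(
  series=[
    [0,-4,2,0,1],
    [0,-8.3,5,0,1],
    [0,-8.3,10,0,1],
    [0,-8.3,15,0,1],
    [0,-8.3,19,0,1],
    [0,-8.3,22,0,1],
    [0,-8.3,24,0,1],
    [0,-8.3,26,0,1],
    [0,-8.3,26.8,0,1],
    [0,-8.3,26.8,0,1],
    [0,-8.3,26.8,0,1],
  ],
)

```text
t: 12.45
eef_pos: [442.1, -292.3, 25.5]
tcp_rot: [179.9, -0.0, 57.3]
wrist_force: [0.8, 1.0, 0.4]
gripper_width: 87.8
```

```bash
python3 - <<'E'
from h import *
c=cap('wrist','w7'); print(c['s']['eef_pos'],c['s']['tcp_rot'],c['s']['wrist_force'])
E
```

```text
[ 442.09502059 -292.25089205   25.48672372] [ 1.79930114e+02 -2.01346713e-02  5.73392012e+01] [0.78353109 0.97934167 0.38130852]
```

View pics/w7.png

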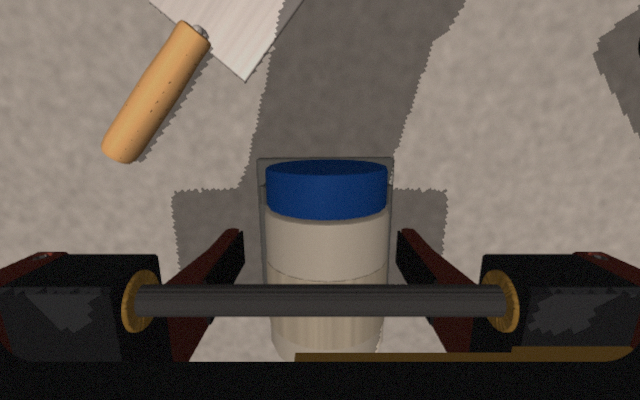

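Request:
move_arm(
  series=[
    [0.25,0,0,0,1],
    [0.25,0,0,0,0.5],
    [0.25,0,0,0,0.5],
    [0.25,0,0,0,0.5],
    [0.25,0,0,0,0.5],
    [0.25,0,0,0,0.5],
    [0.25,0,0,0,0.5],
    [0.25,0,0,0,0.5],
  ],
  newtons=25,
)

```text
t: 13.3
eef_pos: [443.3, -289.2, 24.7]
tcp_rot: [-180.0, -0.1, 57.4]
wrist_force: [2.6, 4.8, 3.0]
gripper_width: 61.4
```

Gripped at 61–62 mm. Lift slowly.

Request:
move_arm(
  series=[
    [0,0,0,0,0.5],
    [0,0,-0.5,0,0.5],
    [0,0,-1.5,0,0.5],
    [0,0,-3,0,0.5],
    [0,0,-5,0,0.5],
    [0,0,-8,0,0.5],
    [0,0,-12,0,0.5],
    [0,0,-16,0,0.5],
    [0,0,-20,0,0.5],
    [0,0,-24,0,0.5],
    [0,0,-25.5,0,0.5],
    [0,0,-25.5,0,0.5],
  ],
)

```text
t: 14.5
eef_pos: [443.1, -291.5, 282.8]
tcp_rot: [179.7, -0.1, 57.2]
wrist_force: [0.2, -0.2, -4.0]
gripper_width: 61.3
```

```bash
python3 - <<'E'
from h import *
c=cap('wrist','w8'); cap('scene','c8'); print(c['s']['eef_pos'],c['s']['tcp_rot'],c['s']['wrist_force'],c['s']['gripper_width'])
print(shift([514.5,124.5,280],7.8))
E
```

```text
[ 443.06354236 -291.51601402  282.80076869] [ 1.79696120e+02 -9.34815251e-02  5.72317459e+01] [ 0.19559816 -0.21073513 -4.00672374] 61.28776368020808
(array([ 38.8 , -16.3 ,  -0.04]), np.float64(49.473471573670736))
```

View pics/w8.png

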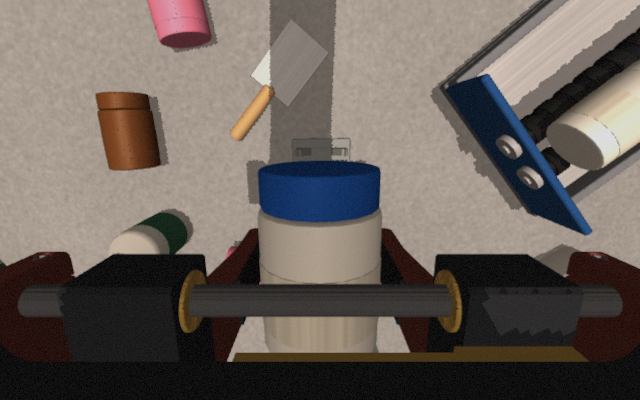

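Request:
move_arm(
  series=[
    [2,-0.8,0,4,0.5],
    [5,-2,0,8,0.5],
    [9,-3.8,0,13,0.5],
    [13,-5.5,0,18,0.5],
    [17,-7.2,0,23,0.5],
    [21,-8.9,0,28,0.5],
    [25,-10.5,0,33,0.5],
    [29,-12.2,0,38,0.5],
    [33,-13.9,0,43,0.5],
    [36,-15.2,0,47,0.5],
    [38,-16,0,49.5,0.5],
    [38.8,-16.3,0,49.5,0.5],
  ],
)

```text
t: 15.8
eef_pos: [514.0, 126.7, 277.6]
tcp_rot: [179.9, 0.2, 8.0]
wrist_force: [-0.4, 0.0, -3.8]
gripper_width: 61.7
```

Request:
move_arm(
  series=[
    [0,0,0,0,0.5],
    [0,0,0,0,0.5],
    [0,0,0,0,0.5],
  ],
)

```text
t: 16.1
eef_pos: [514.9, 122.4, 279.4]
tcp_rot: [180.0, 0.0, 7.7]
wrist_force: [0.5, -0.3, -2.9]
gripper_width: 61.6
```

```bash
python3 - <<'E'
from h import *
c=cap('wrist','w9'); cap('side','s9'); print(c['s']['eef_pos'],c['s']['tcp_rot'],c['s']['wrist_force'],c['s']['gripper_width'])
print(shift([514.5,124.5,125.5],7.8))
crop('s9',260,60,410,250,3,'s9c')
E
```

```text
[514.86682118 122.37668673 279.44243925] [1.79972765e+02 3.36053295e-02 7.67378355e+00] [ 0.46465184 -0.26466622 -2.89432401] 61.59228087952561
(array([-0.03, -0.16, 15.42]), np.float64(-0.10223066189391261))
```

View pics/w9.png

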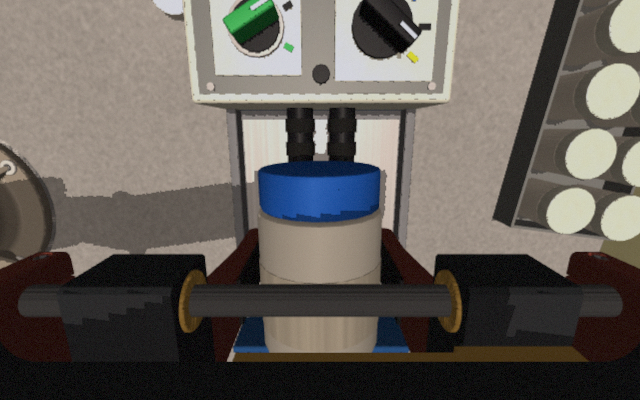

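View pics/s9c.png

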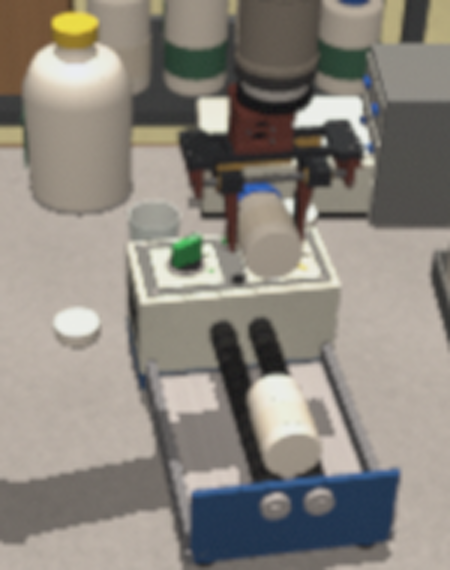

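Request:
move_arm(
  series=[
    [0,-0.1,3,0,0.5],
    [0,-0.1,7,0,0.5],
    [0,-0.1,10,0,0.5],
    [0,-0.1,12,0,0.5],
    [0,-0.1,13.5,0,0.5],
    [0,-0.1,14.3,0,0.5],
    [0,-0.1,14.7,0,0.5],
    [0,-0.1,15,0,0.5],
    [0,-0.1,15,0,0.5],
    [0,-0.1,15,0,0.5],
  ],
)

```text
t: 17.2
eef_pos: [515.4, 125.5, 130.3]
tcp_rot: [-180.0, -0.1, 7.8]
wrist_force: [-0.1, 0.0, -3.6]
gripper_width: 61.7
```

Request:
move_arm(
  series=[
    [0,0,0.1,0,0.5],
    [0,0,0.2,0,0.5],
    [0,0,0.3,0,0.5],
    [0,0,0.35,0,0.5],
    [0,0,0.4,0,0.5],
    [0,0,0.4,0,0.5],
  ],
)

```text
t: 17.8
eef_pos: [514.9, 125.4, 125.6]
tcp_rot: [180.0, 0.0, 7.8]
wrist_force: [0.5, 1.3, -3.3]
gripper_width: 61.6
```

Request:
move_arm(
  series=[
    [0,0,0.05,0,0.5],
    [0,0,0.1,0,0.5],
    [0,0,0.1,0,0.5],
  ],
)

```text
t: 18.1
eef_pos: [515.2, 125.5, 125.0]
tcp_rot: [-180.0, -0.0, 7.8]
wrist_force: [-0.8, 0.1, -0.1]
gripper_width: 61.6
```

Request:
move_arm(
  series=[
    [0,0,0.05,0,0.5],
    [0,0,0.05,0,0.72],
    [0,0,0.05,0,0.74],
    [0,0,0.05,0,0.78],
    [0,0,0.05,0,0.85],
    [0,0,0.05,0,0.95],
    [0,0,0.05,0,1],
    [0,0,0.05,0,1],
    [0,0,0.05,0,1],
  ],
)

```text
t: 19.0
eef_pos: [514.9, 125.5, 124.1]
tcp_rot: [-180.0, -0.0, 7.8]
wrist_force: [-0.1, 0.5, 1.3]
gripper_width: 87.5
```

```bash
python3 - <<'E'
from h import *
c=cap('wrist','w10'); print(c['s']['eef_pos'],c['s']['wrist_force'],c['s']['gripper_width'])
E
```

```text
[514.9271729  125.46339137 124.14217495] [-0.05376802  0.48388635  1.32192194] 87.49633268716079
```

View pics/w10.png

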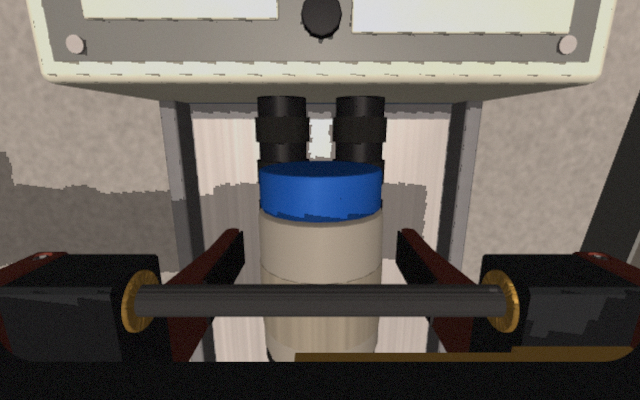

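Request:
move_arm(
  series=[
    [0,0,-1,0,1],
    [0,0,-3,0,1],
    [0,0,-6,0,1],
    [0,0,-10,0,1],
    [0,0,-14,0,1],
    [0,0,-17.5,0,1],
    [0,0,-17.5,0,1],
  ],
)

```text
t: 19.75
eef_pos: [517.6, 125.7, 304.8]
tcp_rot: [-179.8, -0.5, 7.8]
wrist_force: [1.3, -0.8, -0.6]
gripper_width: 87.8
```

```bash
python3 - <<'E'
from h import *
c=cap('wrist','w11');cap('scene','c11');cap('side','s11'); print(c['s']['eef_pos'],c['s']['tcp_rot'])
print(shift([502,312,300],127.8))
crop('c11',240,180,440,335,3.5,'c11c');crop('s11',270,100,410,250,4,'s11c')
E
```

```text
[517.62201143 125.7186091  304.75276969] [-179.82089843   -0.50948956    7.76828055]
(array([  1.29, -18.66,  -0.09]), np.float64(-119.99089733759513))
```

View pics/c11c.png

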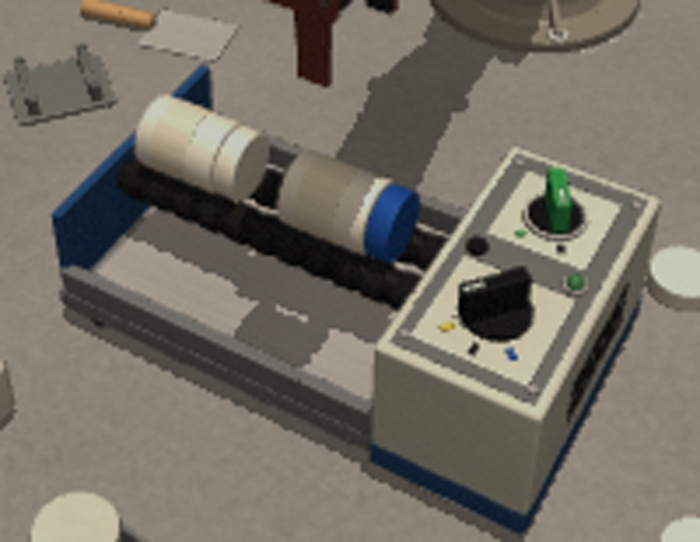

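View pics/s11c.png

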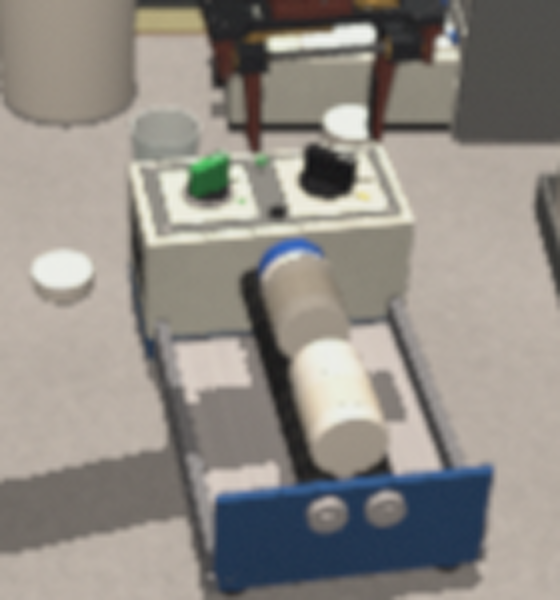

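```bash
python3 - <<'E'
from h import *
np.set_printoptions(precision=1,suppress=True)
a=load('c11');S=lambda x,y:(240+x/3.5,180+y/3.5)
yaw=np.radians(7.8); ex=np.array([np.cos(yaw),np.sin(yaw),0]); ey=np.array([-ex[1],ex[0],0]);o=np.array([510,130,100.])
for n,x,y,z in [('lid top',397,187,172),('lid front-low',392,260,125),('own back top',313,152,172),('white jar lid top',246,130,172),('white lid centre',253,166,141),('lid c',393,222,141),('white back top',180,97,172)]:
    P=onz(a,*S(x,y),z); print(n,P,(P-o)@ex,(P-o)@ey)
E
```

```text
lid top [501.6 160.3 172. ] -4.234406349603912 31.165838210405337
lid front-low [528.3 176.1 125. ] 24.33973895096221 43.15879872935011
own back top [509.  86. 172.] -7.012657393497839 -43.48926682461772
white jar lid top [520.7  27.8 172. ] -3.2982125777892524 -102.69071111384991
white lid centre [524.6  36.9 141. ] 1.781527130632849 -94.24443173704104
lid c [508.  162.2 141. ] 2.3735435277275903 32.19937579633507
white back top [522.  -41.4 172. ] -11.344448960106618 -171.43120083403775
```

Request:
move_arm(
  series=[
    [0,-2,0,-8,1],
    [0,-4,0,-16,1],
    [0.1,-6,0,-24,1],
    [0.2,-8,0,-32,1],
    [0.4,-10,0,-40,1],
    [0.5,-12,0,-48,1],
    [0.7,-14,0,-56,1],
    [0.9,-16,0,-64,1],
    [1.1,-17,0,-72,1],
    [1.3,-18,0,-80,1],
    [1.3,-18.7,0,-88,1],
    [1.3,-18.7,0,-96,1],
  ],
)

```text
t: 21.1
eef_pos: [501.2, 313.2, 297.0]
tcp_rot: [-179.8, 0.1, 104.2]
wrist_force: [-0.1, -0.0, -0.9]
gripper_width: 87.9
```

Request:
move_arm(
  series=[
    [0,0,0,-8,1],
    [0,0,0,-16,1],
    [0,0,0,-24,1],
    [0,0,0,-24,1],
    [0,0,0,-24,1],
  ],
)

```text
t: 21.6
eef_pos: [502.0, 312.0, 298.0]
tcp_rot: [-179.9, -0.0, 127.6]
wrist_force: [-0.2, -0.5, -0.1]
gripper_width: 87.8
```

```bash
python3 - <<'E'
from h import *
c=cap('wrist','w12'); print(c['s']['eef_pos'],c['s']['tcp_rot'])
crop('w12',200,0,440,250,3,'w12c')
E
```

```text
[501.99730344 312.02504625 297.97211005] [-1.79876866e+02 -2.66353673e-03  1.27577562e+02]
```

View pics/w12c.png

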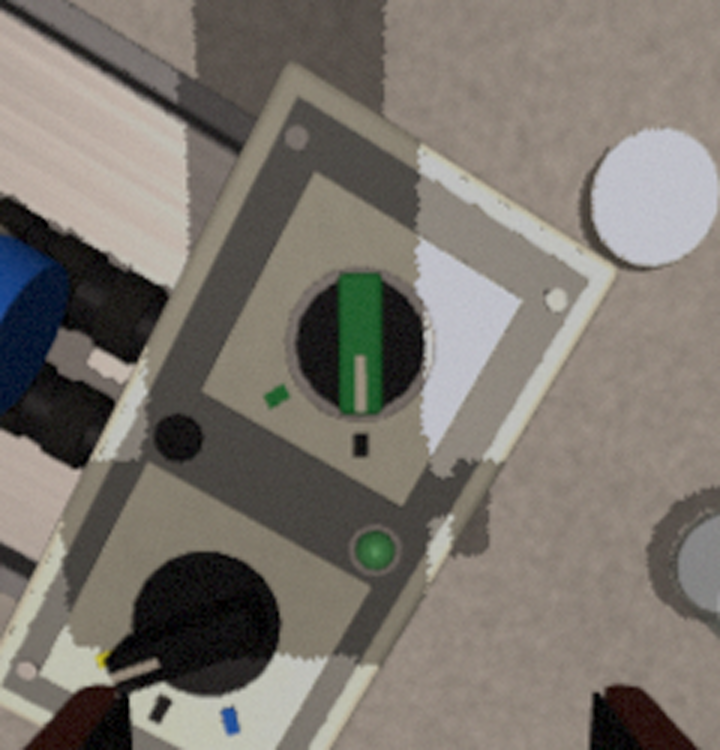

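```bash
python3 - <<'E'
from h import *
c=load('w12');print(onz(c,200+361/3,341/3,158),onz(c,200+360.5/3,343/3,187))
print(shift([438.8,263.3,163],127.7))
E
```

```text
[437.71854822 263.34531957 158.        ] [439.20391661 264.26215455 187.        ]
(array([-1.000e-02, -7.970e+00,  1.354e+01]), np.float64(-0.09581263974885701))
```

Request:
move_arm(
  series=[
    [0,-4,2,0,1],
    [0,-8,4,0,1],
    [0,-8,8,0,0.7],
    [0,-8,10.5,0,0.5],
    [0,-8,11.5,0,0.5],
    [0,-8,12.5,0,0.5],
    [0,-8,13.2,0,0.5],
    [0,-8,13.5,0,0.5],
    [0,-8,13.5,0,0.5],
  ],
)

```text
t: 22.55
eef_pos: [439.5, 263.6, 164.3]
tcp_rot: [180.0, 0.0, 127.8]
wrist_force: [0.7, -0.2, 0.9]
gripper_width: 44.1
```

```bash
python3 - <<'E'
from h import *
c=cap('wrist','w13'); print(c['s']['eef_pos'],c['s']['tcp_rot'],c['s']['gripper_width'],c['s']['wrist_force'])
E
```

```text
[439.4897037  263.62845718 164.3141967 ] [1.79979257e+02 9.89157703e-05 1.27788698e+02] 44.109858546909294 [ 0.69440985 -0.21315974  0.91997979]
```

View pics/w13.png

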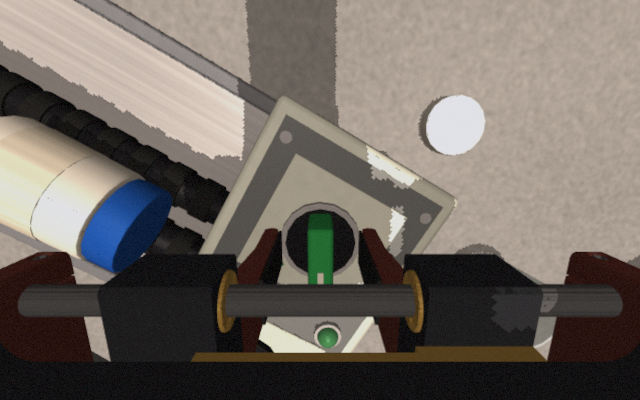

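Bar (col 320) is centred between the fingers. Close and lower 1 mm.

Request:
move_arm(
  series=[
    [0,0,0.1,0,0.3],
    [0,0,0.1,0,0],
    [0,0,0.1,0,0],
    [0,0,0.1,0,0],
    [0,0,0.1,0,0],
    [0,0,0.1,0,0],
    [0,0,0.1,0,0],
  ],
  newtons=22,
)

```text
t: 23.3
eef_pos: [439.2, 263.5, 163.3]
tcp_rot: [180.0, -0.0, 127.8]
wrist_force: [-1.0, -0.3, 2.3]
gripper_width: 12.5
```

Request:
move_arm(
  series=[
    [0,0,0,6,0],
    [0,0,0,13,0],
    [0,0,0,20,0],
    [0,0,0,27,0],
    [0,0,0,34,0],
    [0,0,0,41,0],
    [0,0,0,48,0],
    [0,0,0,54,0],
    [0,0,0,58,0],
    [0,0,0,60.5,0],
    [0,0,0,61,0],
    [0,0,0,61,0],
  ],
)

```text
t: 24.5
eef_pos: [439.1, 264.4, 163.3]
tcp_rot: [-180.0, -0.1, 66.9]
wrist_force: [-0.3, 3.9, 0.7]
gripper_width: 12.9
```

Request:
move_arm(
  series=[
    [0,0,0,0,0],
    [0,0,0,0,0],
    [0,0,0,0,0],
  ],
)

```text
t: 24.8
eef_pos: [439.1, 264.4, 163.3]
tcp_rot: [-180.0, -0.1, 66.9]
wrist_force: [-1.7, 6.0, 0.3]
gripper_width: 12.7
```

```bash
python3 - <<'E'
from h import *
c=cap('wrist','w14'); print(c['s']['eef_pos'],c['s']['tcp_rot'],c['s']['gripper_width'],c['s']['wrist_force'],c['s']['torque'])
E
```

```text
[439.11307105 264.41967264 163.30181314] [-1.79984484e+02 -7.34568784e-02  6.68837305e+01] 12.687861990718122 [-1.72188016  6.01653878  0.26893697] [1.16518703 0.24677479 0.31428711]
```

View pics/w14.png

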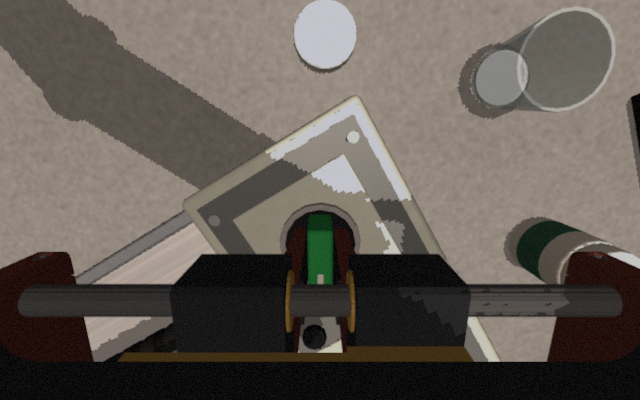

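Request:
move_arm(
  series=[
    [0,0,0,0,0],
    [0,0,0,0,0],
    [0,0,0,0,0],
    [0,0,0,0,0],
    [0,0,0,0,0],
    [0,0,0,0,1],
    [0,0,0,0,1],
    [0,0,0,0,1],
    [0,0,0,0,1],
    [0,0,0,0,1],
    [0,0,0,0,1],
  ],
)

```text
t: 25.95
eef_pos: [439.8, 262.6, 163.2]
tcp_rot: [179.9, 0.0, 66.7]
wrist_force: [-0.9, 0.5, 0.2]
gripper_width: 57.4
```

Request:
move_arm(
  series=[
    [0,0,-1,0,1],
    [0,0,-4,0,1],
    [0,0,-9,0,1],
    [0,0,-14,0,1],
    [0,4,-18,0,1],
    [0,8,-18,0,1],
    [0,8,-18,0,1],
    [0,8,-18,0,1],
  ],
)

```text
t: 26.75
eef_pos: [513.5, 230.9, 343.7]
tcp_rot: [180.0, -0.0, 66.7]
wrist_force: [-0.1, -1.1, 0.0]
gripper_width: 87.4
```

```bash
python3 - <<'E'
from h import *
c=cap('wrist','w15');cap('scene','c15'); print(c['s'])
crop('w15',150,0,470,250,2.4,'w15c');crop('c15',180,140,440,335,3,'c15c')
E
```

```text
{'t': 26.75, 'joints': array([-50.64613365,  11.51324089,  24.01739167,  96.9006017 ,
        -4.85846473,  72.58935127,  41.05382094]), 'qvel': array([-1.24934037, -0.35304935, -1.97782804,  1.85912634, -0.38604177,
       -0.0520915 , -0.14168286]), 'joint_torque': array([ 1.32834636e+00, -3.91154587e+01,  4.06631157e+00, -2.98215044e+01,
        1.13464720e-01,  3.60956532e-03,  8.96287733e-02]), 'eef_pos': array([513.45737127, 230.86703378, 343.71242041]), 'tcp_rot': array([ 1.79962685e+02, -6.92581016e-03,  6.66580460e+01]), 'wrist_force': array([-0.11497556, -1.06588856,  0.00877016]), 'torque': array([-0.01080523,  0.00834542,  0.01190195]), 'gripper_width': 87.42221864782651}
```

View pics/w15c.png

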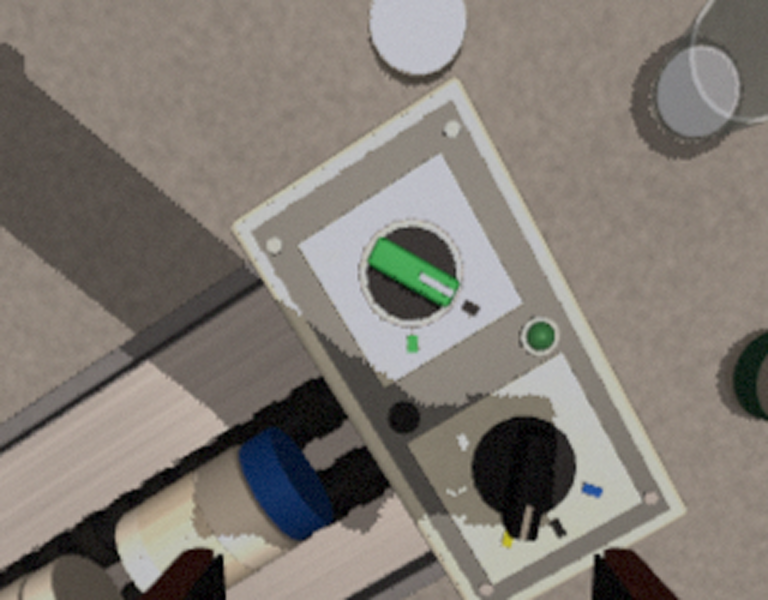

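View pics/c15c.png

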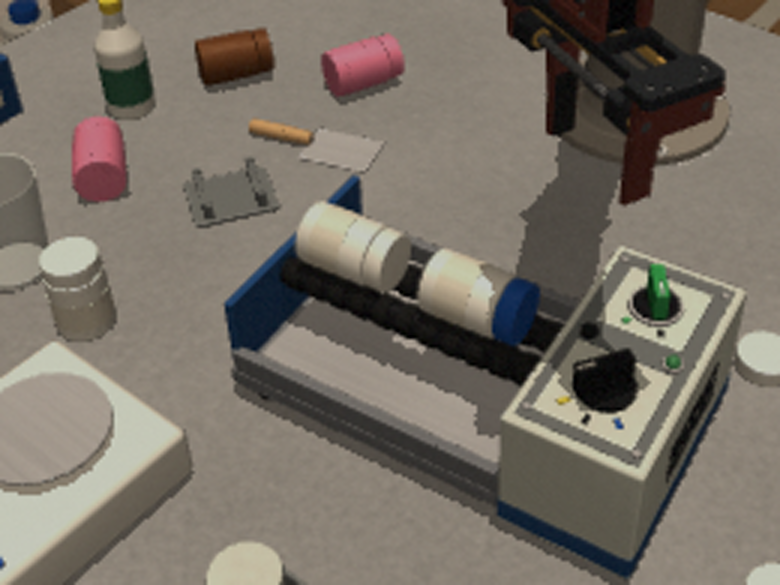

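```bash
python3 - <<'E'
from h import *
c=cap('wrist','w16');s=c['s']; print(s['eef_pos'],np.abs(s['qvel']).max())
crop('w16',290,80,350,145,9,'w16c')
c=load('w15');W=lambda x,y:(150+x/2.4,y/2.4)
def ang(a,b): d=b-a; return np.degrees(np.arctan2(d[1],d[0]))
for a,b in [((420,276),(449,295)),((376,252),(452,297)),((531,507),(524,538)),((540,420),(522,540))]:
    print(ang(onz(c,*W(*a),187),onz(c,*W(*b),187)))
E
```

```text
[511.89433591 232.20222777 342.95395224] 0.5500389805408679
34.58648547470057
37.11423652904646
-33.22258015416841
-29.202957425278687
```

View pics/w16c.png

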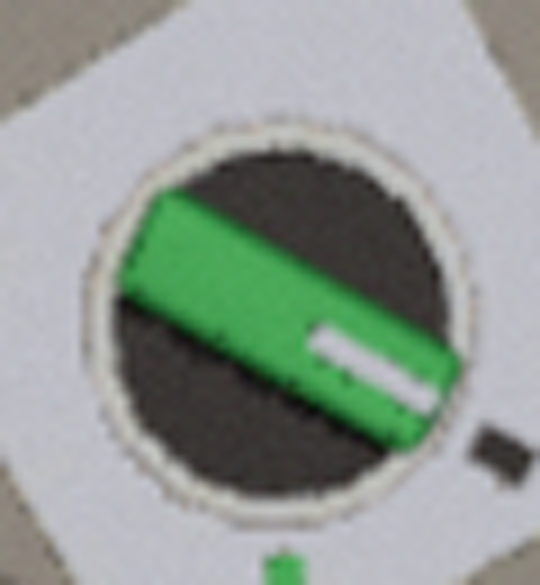

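```bash
python3 -c "
from cell import r
print(r.close_job())"
```

```text
the job is handed in; nothing more can be done
None
```

The job is done and was handed in at about 27 s of the 70 s allowed. No verdict comes back, so the results below are my own checks.

**What I did**
- **Selector:** I turned it from forward to off, rested it there for about 2 s, then turned it to its reverse stop.
- **Jar:** I laid the blue-lidded jar on the free stretch of the rollers. The wrist force showed the rollers carrying its weight before I let go.
- **Start knob:** I turned it about 61° to its stop, held it for about a second and released it.

**What the last checks showed**
- **Selector:** about 41° past off (roughly 0.7 rad), at the yellow mark. One cruder line along the bar gave 37°, still beyond the 0.60 rad limit.
- **Jar:** centred across the rollers to within about 1–2 mm and in line with them.
- **Jar along the rollers:** my two estimates of the slot point differed by about 10 mm; both leave the jar well inside the 40 mm limit.
- **Start knob:** about 36–37° against 37.8° measured at home, so home within a degree or two.
- **Surroundings:** the white-lidded jar and the other things in view looked unmoved by eye. The gripper was open and clear of everything.

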